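# Draw a stand leg out to its last button hole

## Task

The telescoping work-stand leg clamped on the board was left between two holes, its spring button trapped under the outer tube. Draw the outer tube out, away from the clamp, until the button pops out of the next hole, press the button in flush and draw on until it pops fully out of the last hole, then let go. Ease it along and stop at each click: do not ram the button against the edge of a hole (no more than 20 N on it), and leave the other things on the bench where they are.

Things in the scene. Friction and masses are not known exactly. Their poses are not given: they have to be found in the camera images.
- stand: Fixed plywood board 260 x 490 x 20 mm with a blue clamp (146 mm high, at y -220 to -165 mm) that grips the leg's fixed square inner tube, level, axis 100 mm above the bench. Origin on the bench below the leg's axis. y runs along the leg from clamp to rubber foot (the way to draw it out); the button stands out on the +x side. Low things (under 50 mm) lie on the board.
- outer_tube: Square aluminium tube, 34 mm wide and high, 2 mm wall, 227 mm long, sliding over the inner tube. Origin on its axis (100 mm up) at the first of three round 15.5 mm holes in its +x side; at joint value 0 above the stand's origin; same axes. Holes at its own y = 0, -60 and -120 mm (last, 22 mm from its open mouth). Black rubber foot, 42 mm square, from y = 85 to 115 mm.
- tube_slide (a joint): How far the outer tube is drawn out (m). With the button at its nominal place the holes meet it at 0, 0.060 and 0.120 (the last); the button's offset along the leg (up to 16 mm) adds to all three. Travel ends at -0.020 and 0.142. Sliding takes about 6 N, plus 1 to 2 N of button drag. A button standing out locks the tube, with about 0.75 mm of play either way.
- button_travel (a joint): How far the button is pushed in (m): 0 fully out, 0.0055 flush with the outer tube's side, about 0.0075 when trapped under its wall, 0.0095 at the bottom. Spring: about 6 N at 0, 9 N flush, 10 N trapped. Pressed flush, its dome slips under the hole's edge when the tube is drawn with some 18 N; standing fully out it locks.
- wrench: Loose open-end wrench, 150 mm, lying on the board beside the leg; leave it alone.
- big_nut: Loose steel nut, 34 mm across, 15 mm high, on the board; leave it alone.
- tin: Small tin, 52 mm across, 45 mm high, on the board; leave it alone.
- spray_can: Spray can, 62 mm across, 180 mm high, standing on the bench to the left; leave it alone.
- button_place (a point): Fixed point on the stand: nominal centre of the button on the leg's +x side, 17 mm from the axis (the outer tube's face), 100 mm up, at the stand's y = 0. The spring button (dark steel, round, 14 mm, domed, 5.5 mm proud when out) is carried by the inner tube and does not move along it, but sits up to 16 mm to either side (stand's y) of this point, differently each time; not measured.

How it is judged:
On the way, in this order (a step that is already met when the one before it is completed fails the run):
1. the button pops fully out of the second hole (value of joint button_travel below 0.0015 m and value of joint tube_slide between 0.041 and 0.079 m), for 0.1 s.
2. the button is pressed in flush, still at the second hole (value of joint button_travel above 0.0045 m and value of joint tube_slide below 0.083 m), for 0.05 s.
At the end, for the whole second after the job is handed in: the button stands fully out (within 1.5 mm) of the last hole, so that the outer tube is locked and at rest at that setting (0.120 m, give or take the button's 16 mm offset and the play) (value of joint button_travel below 0.0015 m and value of joint tube_slide between 0.101 and 0.139 m and linear speed of outer_tube below 0.01 m/s); the robot touches nothing.
It fails at once if the button is rammed against the tube with more than 20 N (contact force between stand and outer_tube above 20 N).
It fails at once if a bystander is pushed more than 30 mm (distance of any of wrench, big_nut, tin, spray_can from where it was at the start of the episode above 0.03 m).
It also fails if it takes over 61 s, if anything falls off the work surface, if the arm or the gripper's body presses on something with over 40 N, if the wrist force passes 120 N, or if a joint passes its speed limit or range.

## Robot

A 7-joint arm with a two-finger parallel gripper is mounted at the origin on the work surface. World frame = base frame: x ahead of the robot, y to its left, z up, the work surface at z = 0. Lengths are in m, angles in rad, forces in N, time in s.
With the tool pointing down it reaches from about 0.425 to 0.95 m from the base axis. Payload 4.7 kg.
Tool frame: the origin (TCP) lies on the centre line of the jaws, within the pads' length; the fingertips stand robot.nose_length ahead of it and the grasp point (between the pads) lies 8 mm behind it (robot.nose_length is the distance from the TCP to the fingertips, in m); z points along the fingers, y is the line along which they close (so a half turn about z gives the same grasp; the last joint's range is limited). The gripper opens to 85 mm and grips with 20 to 120 N. Pads are 22 mm wide; open, the fingers measure 114 mm over their backs; the gripper's body (76 mm by 85 mm) begins 54 mm behind the grasp point. The pads swing forward as they close: fully open they stand 13 mm farther back than shut.
Start: joints at [-1.185, 0.469, -0.049, 1.532, 0.024, 1.141, -0.082], TCP at [0.272, 0.618, 0.242] pointing down, gripper open.
Joint ranges: [-2.59, 2.59], [-0.33, 1.99], [-1.39, 1.29], [0.1, 2.45], [-1.04, 4.18], [0.21, 1.99], [-2.66, 2.66]. Speed limits (rad/s): [2.57, 2.57, 3.14, 3.14, 3.14, 3.14, 3.14].

## Interface

Orientations are given as [roll, pitch, yaw] about the fixed x, y, z axes, in that order (R = Rz(yaw) Ry(pitch) Rx(roll)).
In Python, from plant import robot gives the robot as it stands. Calls block until the motion is done:
- robot.goto(position, orientation): joint-space move of the TCP to a pose.
- robot.move_straight(position, vel=0.15, attitude=None, contact_N=None): straight line of the TCP; attitude=None keeps the orientation; vel is the mean speed in m/s. With contact_N (N) it stops when the force on the tool has changed by that much, and returns True; else False.
- robot.move_joints(angles): joint-space move.
- robot.grip(opening, strength=None): opening from 0.0 (shut) to 1.0 (fully open); strength is the grip in N (None keeps the last); returns when the fingers have stopped.
- robot.sleep(seconds).
- robot.inverse_kinematics(position, orientation): joint angles nearest the present ones, or None.
- robot.sense(): the state.
- robot.grab_frame(name): name is "side" or "top" or "wrist"; returns a dict with "image" (384x512x3 uint8, red, green, blue), "range_z" (384x512 float32, m along the optical axis (not along the pixel's ray), 0 where there is no reading), "fx", "fy", "cx", "cy" (pixels), "R" (3x3) and "t" (3): a world point X has camera coordinates R X + t. Camera axes: x right, y down, z forward; pixel columns grow to the right and rows downward; lengths in m; the calibration is good to about 2 mm. A picture is of the moment at which its call begins.
A pose or a line that the arm cannot do raises robot.IKError and nothing moves.
- robot.close_job(): hands the job in; it is judged then, once.
The state is a dict: "t": time; "joint_pos": joint angles; "joint_velocities": joint speeds; "effort": joint torques, N m; "tcp_pos": TCP position; "tcp_rot": TCP orientation; "wrist_force": force on the tool from outside, world axes, zero at the start; "torque": the same for the moment, N m; "opening": opening from 0.0 (shut) to 1.0 (fully open); "gripper_force": force on a finger pad.
Only numpy, scipy, OpenCV 4.12 (cv2) and the standard library are available. Lean on these libraries where they do the work, as an engineer would, in place of code of your own. Each camera call takes 0.05 s, during which the arm holds its last target. There are 200 camera calls.

## Working session

There is one attempt and no reset: what is moved stays moved. The work goes in short steps, each a Python script; the robot and the scene stay as the last script left them, time stands still between calls to the robot, and variables do not carry over. Pictures are saved under pics/ and viewed, at most 10 in all, crops included, and the job is handed in when it is done.

```bash
mkdir -p pics; ls
python3 - <<'E'
from plant import robot
import cv2,numpy as np
print(robot.sense(),robot.nose_length)
fs=[]
for n in("top","side"):
    f=robot.grab_frame(n);np.savez(f"pics/{n}0.npz",**f);fs.append(f["image"]);print(n,f["fx"],f["cx"],f["cy"],f["R"],f["t"])
cv2.imwrite("pics/a.png",cv2.resize(np.vstack(fs)[:,:,::-1],None,fx=.78,fy=.78))
E
```

```text
pics
{'t': 0.0, 'joint_pos': array([-1.18490942,  0.46947317, -0.04859029,  1.53368111,  0.02411412,
        1.14098067, -0.08230303]), 'joint_velocities': array([ 8.42016131e-05,  1.05456558e-04,  7.61475207e-04,  1.50504383e-04,
       -8.94946199e-05,  6.12750093e-04,  2.41812492e-04]), 'effort': array([-4.96882549e-04, -5.10312796e+01, -4.69942857e-02, -2.37724185e+01,
        1.06181443e-02,  7.37615774e-03, -3.36005314e-06]), 'tcp_pos': array([0.27179416, 0.61725894, 0.24124541]), 'tcp_rot': array([-3.13963838e+00,  8.54811048e-05,  2.72683589e+00]), 'wrist_force': array([0.73596263, 0.40584402, 0.4349189 ]), 'torque': array([-0.00363581, -0.02468721, -0.00564435]), 'gripper_force': 0.0, 'opening': 1.0006295915437038} 0.011
top 422.08929985135325 264.5954132660466 191.6079464066122 [[-0.04180584 -0.99912186 -0.00278784]
 [-0.97930338  0.04152931 -0.19809141]
 [ 0.19803323 -0.00555124 -0.98017959]] [0.16019844 0.56403519 0.82276736]
side 368.565885025393 255.2043764739695 191.6274363259844 [[ 0.89165005 -0.45266623 -0.00731173]
 [-0.33273592 -0.64429175 -0.68860362]
 [ 0.30699672  0.61642633 -0.72510109]] [-0.46237888  0.34729818  0.75663304]
```

View pics/a.png

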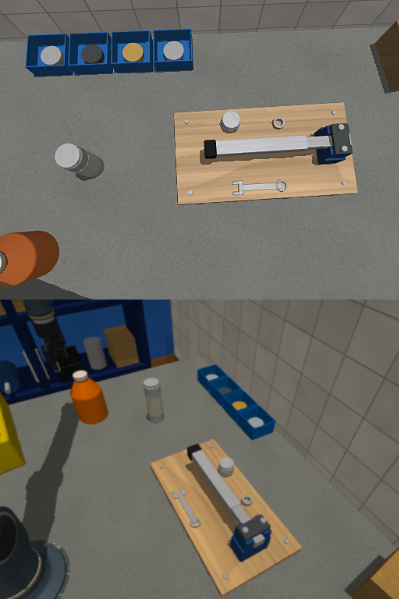

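```bash
cat > h.py <<'E'
from plant import robot
import numpy as np, cv2
def cloud(f):
    z=f["range_z"];v,u=np.indices(z.shape)
    c=np.stack([(u-f["cx"])/f["fx"]*z,(v-f["cy"])/f["fy"]*z,z],-1)
    return (c-f["t"])@f["R"]
def leg(f,box=(.45,.95,-.45,.2)):
    """top face of the leg: points by height, tube / foot split by colour"""
    P=cloud(f);im=f["image"].astype(int);s=im.sum(2);sat=im.max(2)-im.min(2)
    ok=(f["range_z"]>0)&(P[...,0]>box[0])&(P[...,0]<box[1])&(P[...,1]>box[2])&(P[...,1]<box[3])&(P[...,2]>.107)&(P[...,2]<.13)
    return P,ok,s,sat
E
python3 - <<'E'
from h import *
f=np.load("pics/top0.npz");P,ok,s,sat=leg(f)
foot=ok&(s<150); tube=ok&(s>330)&(sat<40)
for n,m in(("foot",foot),("tube",tube)):
    Q=P[m];print(n,m.sum(),Q.min(0),Q.max(0),np.median(Q,0))
Q=P[tube]
# axis: centre of slices along y
ys=np.arange(Q[:,1].min(),Q[:,1].max(),.01)
for y in ys:
    q=Q[abs(Q[:,1]-y-.005)<.005]
    if len(q)>5: print(np.round([y+.005,q[:,0].min(),q[:,0].max(),q[:,2].mean()],4),len(q))
cv2.imwrite("pics/b.png",cv2.resize(f["image"][120:270,215:470,::-1],None,fx=3,fy=3,interpolation=2))
E
```

```text
foot 526 [ 0.53080157 -0.39404551  0.10703044] [0.88998317 0.14228345 0.12995417] [0.55973505 0.11832334 0.11982797]
tube 2438 [ 0.54589741 -0.22625341  0.10930169] [0.58423212 0.11240201 0.12126713] [ 0.56546748 -0.02326937  0.11613809]
[-0.2213  0.5568  0.5834  0.1132] 21
[-0.1713  0.5553  0.5813  0.1131] 36
[-0.1613  0.5552  0.5825  0.1132] 70
[-0.1513  0.5556  0.582   0.1134] 64
[-0.1413  0.5542  0.5807  0.1135] 70
[-0.1313  0.5545  0.5813  0.1135] 70
[-0.1213  0.5548  0.5814  0.1134] 70
[-0.1113  0.5505  0.5834  0.116 ] 79
[-0.1013  0.5511  0.5838  0.1165] 89
[-0.0913  0.5499  0.5842  0.1162] 93
[-0.0813  0.55    0.5841  0.1165] 82
[-0.0713  0.5501  0.5828  0.1165] 91
[-0.0613  0.5494  0.5834  0.1166] 91
[-0.0513  0.5492  0.5836  0.1165] 89
[-0.0413  0.5495  0.5821  0.1165] 88
[-0.0313  0.5484  0.5826  0.1163] 88
[-0.0213  0.5487  0.5832  0.1163] 93
[-0.0113  0.5489  0.5814  0.1163] 87
[-0.0013  0.548   0.5815  0.1164] 87
[0.0087 0.5477 0.5823 0.1163] 92
[0.0187 0.548  0.5807 0.1166] 87
[0.0287 0.5475 0.5811 0.1164] 91
[0.0387 0.5473 0.5816 0.1166] 92
[0.0487 0.5476 0.58   0.1164] 88
[0.0587 0.5468 0.5806 0.1166] 90
[0.0687 0.5462 0.5804 0.1164] 91
[0.0787 0.5468 0.5813 0.1166] 90
[0.0887 0.5462 0.58   0.1164] 90
[0.0987 0.5459 0.5805 0.1165] 89
[0.1087 0.5459 0.5796 0.1168] 79
```

View pics/b.png

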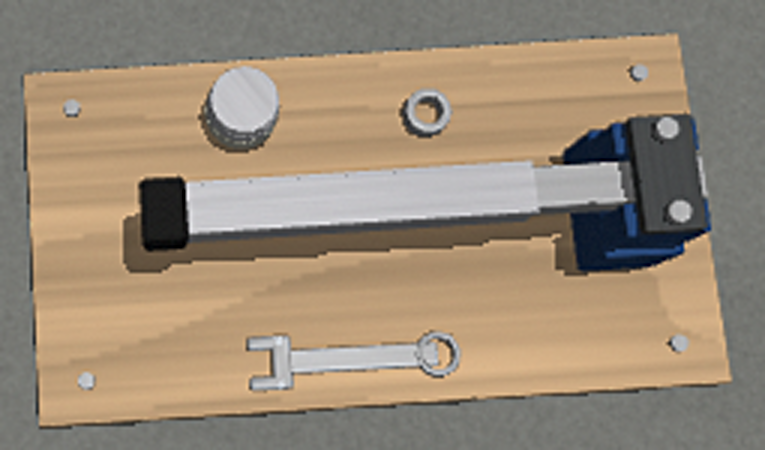

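Run:
```python
from h import *
for n in("top","side"):
    f=np.load(f"pics/{n}0.npz");P=cloud(f);im=f["image"].astype(int)
    m=(im[...,0]>130)&(im[...,2]<70)&(im[...,1]<130)&(f["range_z"]>0);Q=P[m];print(n,"orange",m.sum(),np.percentile(Q,[2,50,98],axis=0).round(3).tolist())
    m=(P[...,1]>.2)&(P[...,1]<.5)&(P[...,0]>.4)&(P[...,0]<.8)&(P[...,2]>.05)&(f["range_z"]>0);Q=P[m]
    print("can",np.percentile(Q,[2,50,98],axis=0).round(3).tolist())
f=np.load("pics/top0.npz");P=cloud(f)
m=(P[...,2]>.13)&(P[...,2]<.16)&(P[...,1]<-.1)&(P[...,0]>.5)&(P[...,0]<.65)&(f["range_z"]>0);Q=P[m]
print("clamp top",np.percentile(Q,[1,50,99],axis=0).round(4).tolist())
m=(P[...,2]>.01)&(P[...,2]<.03)&(P[...,1]<.3)&(P[...,0]>.4)&(P[...,0]<.75)&(f["range_z"]>0)
print("board",cv2.minAreaRect(P[m][:,:2].astype(np.float32)*1000))
a=.021
for y in(np.pi/2+a,-np.pi/2+a):
    print(y,[robot.inverse_kinematics(p,[np.pi,0,y]) for p in([.564,.073,.25],[.564,.073,.092],[.562,.18,.092],[.566,.0,.092])])
```

```text
top orange 2368 [[0.269, 0.544, 0.124], [0.324, 0.57, 0.146], [0.372, 0.608, 0.175]]
can [[0.515, 0.425, 0.056], [0.539, 0.442, 0.171], [0.57, 0.479, 0.182]]
side orange 2171 [[0.034, -0.464, 0.02], [0.75, -0.413, 0.121], [0.836, 0.593, 0.172]]
can [[0.519, 0.422, 0.054], [0.543, 0.43, 0.134], [0.575, 0.473, 0.181]]
clamp top [[0.5317, -0.2131, 0.1305], [0.5682, -0.1918, 0.134], [0.6062, -0.1737, 0.1434]]
board ((573.4830322265625, -105.90383911132812), (293.2301025390625, 674.0950927734375), 5.3548903465271)
1.5917963267948965 [array([-0.58161994,  0.30344298,  0.4769578 ,  1.80442749, -0.15693111,
        1.07107379, -0.02679685]), array([-0.50941085,  0.49644955,  0.40341005,  1.94662242, -0.27721485,
        0.75213971,  0.07548167]), array([-0.63685843,  0.51741351,  0.3414946 ,  1.89321746, -0.24009281,
        0.77067302, -0.14239355]), array([-0.40942204,  0.49837294,  0.44086029,  1.95453029, -0.30291392,
        0.75291361,  0.22868921])]
-1.5497963267948967 [array([ 0.63106726,  0.54526532, -1.17215537,  1.73820306,  0.53337992,
        1.22284836,  2.48192148]), array([ 0.60015686,  0.81370757, -1.18204966,  1.88341165,  0.86882928,
        1.077687  ,  2.21939013]), array([-0.14664657,  0.52210741, -0.31225645,  1.86299363,  0.21747985,
        0.78956446,  2.58875252]), array([-0.82913112,  0.75179169,  1.10852057,  1.97541962, -0.83668554,
        0.96726302, -2.41611831])]
```

```bash
cat >> h.py <<'E'
A=.021; ORI=[np.pi,0,np.pi/2+A]; D=np.array([-np.sin(A),np.cos(A),0])
def axis(y,z): return np.array([.5672-A*(y+.1),y,z])
def show(m=""):
    s=robot.sense();F=s["wrist_force"]
    print(m,"t%.2f"%s["t"],s["tcp_pos"].round(4),"along %.1f"%(F@D),F.round(1),"op %.3f"%s["opening"],"gf %.1f"%s["gripper_force"]);return s
def draw(d,vel,N):
    p=robot.sense()["tcp_pos"];r=robot.move_straight(p+D*d,vel=vel,contact_N=N);show(f"draw {r}");return r
E
python3 - <<'E'
from h import *
p=robot.sense()["tcp_pos"]
robot.move_straight(p+[0,0,.08],vel=.15)
robot.goto(axis(.073,.2),ORI);show()
robot.move_straight(axis(.073,.092),vel=.12);show()
robot.grip(0.0,40);show("grip")
E
```

```text
t3.02 [0.5637 0.0747 0.2   ] along -1.1 [-0.2 -1.1  0.5] op 0.999 gf 0.0
 t4.08 [0.5642 0.073  0.0927] along 0.2 [-0.1  0.2  0.4] op 0.995 gf 0.0
grip t4.60 [0.5659 0.0732 0.0929] along 0.5 [ 5.4  0.7 -0.2] op 0.397 gf 46.2
```

Run:
```python
from h import *
draw(.055,.015,12)
robot.sleep(.2);show()
f=robot.grab_frame("top");cv2.imwrite("pics/c.png",cv2.resize(f["image"][120:270,215:470,::-1],None,fx=3,fy=3,interpolation=2))
```

```text
draw True t5.81 [0.5659 0.0762 0.0929] along -0.4 [ 0.8 -0.3  3. ] op 0.394 gf 46.6
 t6.01 [0.5659 0.0761 0.0929] along -0.2 [ 0.6 -0.2  5.6] op 0.391 gf 46.8
```

View pics/c.png

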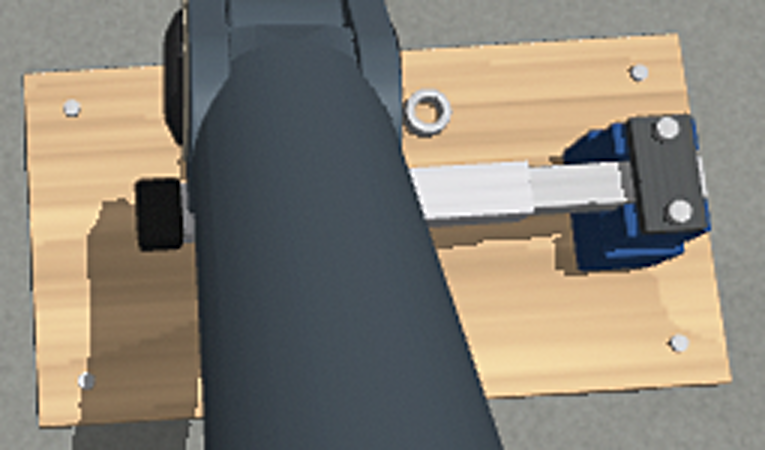

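Run:
```python
from h import *
draw(.05,.015,16)
robot.sleep(.1);show()
```

```text
draw True t7.88 [0.5655 0.0951 0.0929] along -1.7 [ 1.  -1.7  4.3] op 0.397 gf 46.5
 t7.98 [0.5655 0.0951 0.0928] along -1.6 [ 0.1 -1.6  4.8] op 0.392 gf 46.6
```

Run:
```python
from h import *
draw(.02,.01,14)
f=robot.grab_frame("wrist");print((-f["R"].T@f["t"]).round(3),f["R"].round(2).tolist())
cv2.imwrite("pics/d.png",f["image"][:,:,::-1])
```

```text
draw True t8.88 [0.5655 0.095  0.0929] along -1.3 [-0.4 -1.3  3.4] op 0.392 gf 46.7
[0.565 0.171 0.223] [[1.0, 0.02, 0.0], [0.01, -0.95, 0.31], [0.01, -0.31, -0.95]]
```

View pics/d.png

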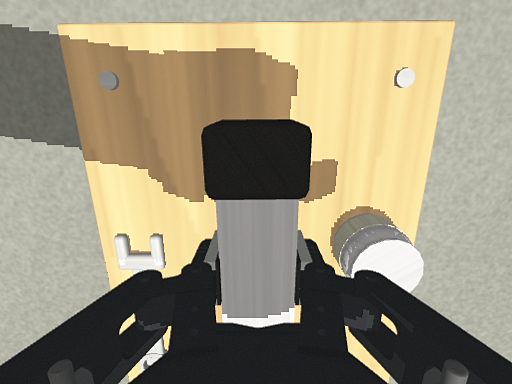

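Run:
```python
from h import *
robot.grip(1.0);show("open")
p=robot.sense()["tcp_pos"];robot.move_straight(p+[0,0,.1],vel=.15)
robot.goto([.67,-.06,.2],ORI);show()
f=robot.grab_frame("wrist");np.savez("pics/w1.npz",**f)
c=f["R"]@np.array([.584,-.01,.1])+f["t"];u,v=(c[:2]/c[2]*f["fx"]+[f["cx"],f["cy"]]).astype(int);print(u,v)
y0,x0=max(v-75,0),max(u-100,0)
cv2.imwrite("pics/e.png",cv2.resize(f["image"][y0:y0+150,x0:x0+200,::-1],None,fx=4,fy=4,interpolation=2));print(x0,y0)
t=robot.grab_frame("top");np.savez("pics/top1.npz",**t)
```

```text
open t9.48 [0.5655 0.0943 0.0929] along -0.2 [-0.1 -0.2  0.5] op 1.004 gf 0.0
 t11.07 [ 0.6694 -0.0589  0.1987] along 0.5 [ 0.5  0.6 -0.1] op 0.999 gf 0.0
154 140
54 65
```

View pics/e.png

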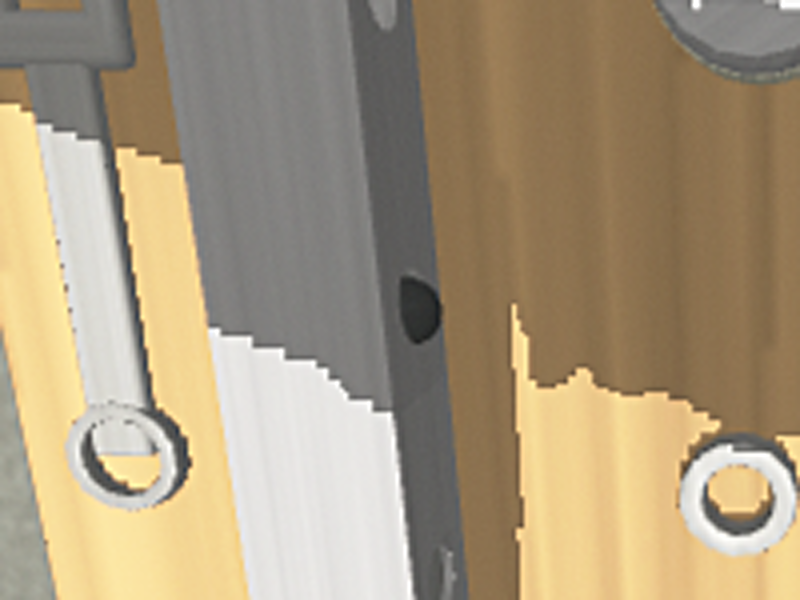

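The dark button stands out of the middle hole at pixel (159,142), with hole 1 at about (150,69) and hole 3 at about (166,209).

Run:
```python
from h import *
f=np.load("pics/w1.npz");C=-f["R"].T@f["t"]
n=np.array([np.cos(A),np.sin(A),0])
for (u,v),off in(((158.5,142),.020),((150,69),.017),((166,209),.017)):
    r=f["R"].T@[(u-f["cx"])/f["fx"],(v-f["cy"])/f["fy"],1]
    a0=axis(0,.1)+n*off; s=n@(a0-C)/(n@r);print((C+s*r).round(4))
f=np.load("pics/top1.npz");P,ok,s,sat=leg(f);t=ok&(s>250)&(sat<40)&(P[...,2]>.1152)
Q=P[t];print(Q[:,1].min(),Q[:,1].max())
```

```text
[ 0.5853 -0.0116  0.0954]
[0.5811 0.0461 0.0898]
[ 0.5837 -0.0757  0.0847]
-0.3955723579063959 0.16414311916687527
```

Run:
```python
from h import *
g=axis(-.0125,.092)+[.0018,0,0]
robot.goto(g+[0,0,.1],ORI)
robot.move_straight(g,vel=.12);show()
robot.grip(0.0,60);robot.sleep(.2);show("grip")
draw(.03,.015,24)
robot.sleep(.1);show()
```

```text
t12.68 [ 0.5679 -0.0127  0.0926] along -0.4 [ 0.3 -0.4 -0.4] op 1.004 gf 0.0
grip t13.41 [ 0.5678 -0.0124  0.0934] along 0.9 [-0.2  0.9  7.3] op 0.387 gf 60.3
draw False t15.57 [0.5673 0.0116 0.0936] along -10.9 [  2.  -10.9  -2.8] op 0.389 gf 59.6
 t15.67 [0.5673 0.0117 0.0935] along -11.6 [  0.9 -11.6  -1.9] op 0.387 gf 59.6
```

Run:
```python
from h import *
robot.move_straight(robot.sense()["tcp_pos"],vel=.02);show("settle")
draw(.048,.015,15)
robot.sleep(.1);show()
```

```text
settle t16.11 [0.5673 0.0116 0.0935] along -2.0 [ 0.1 -2.  -1.5] op 0.393 gf 59.5
draw True t18.57 [0.5664 0.0476 0.0935] along -0.4 [-0.5 -0.4  3.3] op 0.392 gf 62.5
 t18.67 [0.5664 0.0475 0.0935] along 0.9 [-1.2  0.9  4.7] op 0.386 gf 62.6
```

Run:
```python
from h import *
robot.grip(1.0)
p=robot.sense()["tcp_pos"];robot.move_straight(p+[0,0,.1],vel=.15)
robot.goto([.67,-.06,.2],ORI);show()
f=robot.grab_frame("wrist")
cv2.imwrite("pics/f.png",cv2.resize(f["image"][65:215,54:254,::-1],None,fx=4,fy=4,interpolation=2))
```

```text
t20.69 [ 0.6694 -0.0603  0.1984] along 0.1 [0.6 0.1 0. ] op 1.003 gf 0.0
```

View pics/f.png

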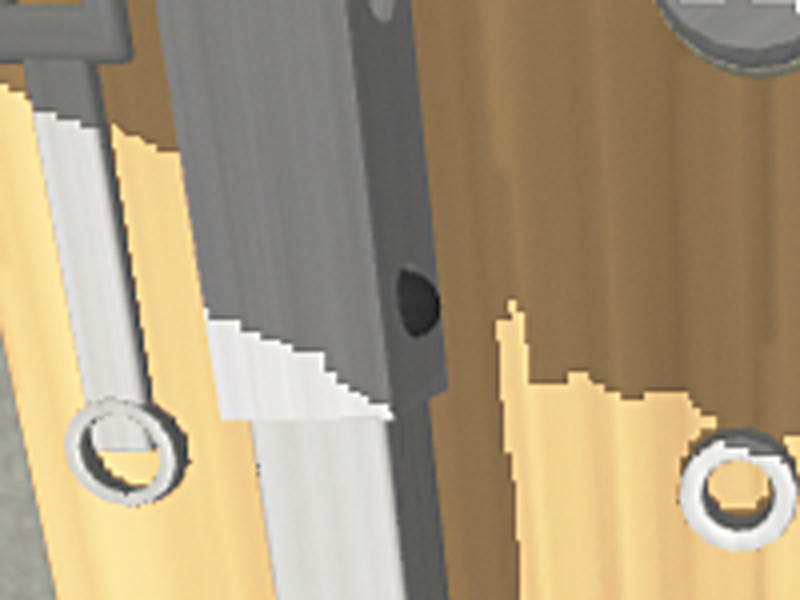

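The button stands out of the last hole, crop (418,302), with the tube mouth just below it at (415,400). The nut, wrench and tin have not moved.

```bash
python3 -c "
from plant import robot
print(robot.close_job())"
```

```text
the job is handed in; nothing more can be done
None
```

The tube is drawn out and locked with the button standing fully out of the last hole, the gripper is clear, and the job was handed in at about 21 s; the hand-in returned no verdict.

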